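Take the six-tube carrier out of the sample chiller and hold it level

TASK

Slide the flat cover of the sample chiller all the way open, then lift the carrier with the six slim tubes up out of the tub and keep holding it there, level and still, above the open tub with its underside at least 5 cm higher than the rim. Leave the cover open, the carrier with the four stout vials in the tub and everything else on the bench where it is. The job ends while you are still holding the carrier in the air.

Things in the scene. Friction and masses are not known exactly. Their poses are not given: they have to be found in the camera images.
- chiller: White bench-top chiller fixed to the bench, 150 x 412 x 100 mm (x, y, z). Origin: centre of its underside. Its -y half is an open tub: inside 130 mm along x, y from -198 to -8 mm, floor 12 mm and rim 100 mm above the bench. Its +y half is a closed housing of equal height, vents and dark panel on its -x face. Rails 8 mm wide run along both long top edges, outside them, up to 108 mm high.
- tub_centre (a point): Centre of the tub's mouth, at rim height (100 mm above the bench, at chiller x = 0, y = -103 mm).
- cover (a joint): Grey flat cover of the tub, 148 x 204 x 5 mm, underside 101 mm above the bench, sliding along the chiller's +y axis on top of it. 0 = shut over the tub, 0.198 m = fully open at its stop, over the housing. Starts within 30 mm of shut. Light friction (about 1.5 N); stays where it is left.
- cover_grip (a point): Point on the cover's grip: an upright rib in the cover's middle, 60 mm along x, 12 mm thick along y (the sliding direction), top 138 mm above the bench, 32 mm above the cover's top face. The point lies on the rib's centreline, 124 mm above the bench. Moves with the cover; axes as the chiller's.
- carrier_six: The carrier to lift, 0.15 to 0.31 kg: white base 100 x 60 x 14 mm (x, y, z), six slim capped tubes (tops 46 mm above its underside), three each side of a central upright plate, the handle: 84 mm along x, 10 mm thick along y, top at 78 mm. Origin: centre of its underside, on the tub's floor. Two carriers stand 84 mm apart along the chiller's y, x axes within 4 degrees of its x, in either order.
- carrier_six_bar (a point): Where to take that carrier: middle of its upright plate, 66 mm above its underside, 12 mm below the plate's top.
- carrier_four: The other carrier, to stay in the tub: same base and plate, but four stout capped vials (21 mm wide, tops 38 mm above its underside), two on each side. Origin: centre of its underside.
- jar: Bystander: jar with a white cap, 52 mm wide, 70 mm high, on the bench beyond the tub's end (-y) of the chiller. Origin: centre of its underside.
- tube_rack: Bystander: grey block 90 x 130 x 30 mm with six capped tubes up to 77 mm high, on the bench beyond the housing's end (+y) of the chiller. Origin: centre of its underside.
- pen: Bystander: black marker pen, 130 mm long, 12 mm thick, lying on the bench along the far side (+x) of the chiller. Origin: centre of its underside.
- beaker: Bystander: small open glass beaker, 60 mm wide, 70 mm high, on the bench beside the housing, on its far side (+x). Origin: centre of its underside.

How it is judged:
By the outcome, as a careful person would: the job done as asked, in the order asked, and still so for the second after the job is handed in, while the arm keeps its last pose, push and grip.
It also fails if it takes over 48 s, if anything falls off the work surface, if the arm or the gripper's body presses on something with over 40 N, if the wrist force passes 120 N, or if a joint passes its speed limit or range.

ROBOT

A 6-joint arm with a two-finger parallel gripper is mounted at the origin on the work surface. World frame = base frame: x ahead of the robot, y to its left, z up, the work surface at z = 0. Lengths are in m, angles in rad, forces in N, time in s.
With the tool pointing down it reaches from about 0.275 to 0.825 m from the base axis. Payload 4.9 kg.
Tool frame: the origin (TCP) lies at the very end of the fingers, on their centre line; the grasp point (between the pads) lies 19 mm behind it; z points along the fingers, y is the line along which they close (so a half turn about z gives the same grasp; the last joint's range is limited). The gripper opens to 85 mm and grips with 20 to 120 N. Pads are 22 mm wide; open, the fingers measure 114 mm over their backs; the gripper's body (76 mm by 85 mm) begins 54 mm behind the grasp point. The pads swing forward as they close: fully open they stand 13 mm farther back than shut.
Start: joints at [-0.134, 0.326, -0.193, 1.052, 0, 1.437], TCP at [0.55, 0, 0.231] pointing down, gripper open.
Joint ranges: [-2.65, 2.65], [-0.97, 1.79], [-1.3, 1.35], [-1.93, 2.1], [-1.47, 1.37], [-3.14, 3.14]. Speed limits (rad/s): [2.57, 2.57, 3.14, 3.14, 3.14, 3.14].

INTERFACE

Orientations are given as [roll, pitch, yaw] about the fixed x, y, z axes, in that order (R = Rz(yaw) Ry(pitch) Rx(roll)).
In Python, from workcell import env, get_image, camera_model gives the robot as it stands.
- The arm moves only by the shell command python3 -m inch 'ROWS'. ROWS is JSON, a list of rows, each an object of numbers: "x", "y", "z": the shift along the world's x, y, z in cm; "rx", "ry", "rz": the turn, a rotation vector about the world's x, y, z in degrees; "claw": the finger opening in cm, from 0 to 8.54. In form: [{"x": .., "y": .., "z": .., "rx": .., "ry": .., "rz": .., "claw": ..}, ...]. A call has 1 to 10 rows; each row is the pose to reach, as a shift and turn from the pose commanded when the call began; what a row does not reach only later rows make up. A row lasts 1/8 s, in which the tool goes at most 62.5 mm and 10.7 degrees, less where a joint would pass 70% of its speed; a pose out of reach is approached as far as the arm can. A call with a gripper value outside its range is refused whole. The fingers move at their own pace and stop on an object; the grip force is fixed at half the most. Time passes only in rows, so rows that repeat a pose let the fingers close. It gives the time, the measured TCP pose, the force, the opening and the grip force at its end, in the units of the state.
- env.get_state(): the state, without advancing time (a new reading comes with each control period).
- get_image(name): name is "scene" or "side" or "wrist"; returns (picture, depth): 420x560x3 uint8, blue, green, red; 420x560 float32, m along the optical axis (not along the pixel's ray), 0 where there is no reading.
- camera_model(name): a dict with "fx", "fy", "cx", "cy" (pixels), "eye" and "rotation" of the camera in the world. Camera axes: x right, y down, z forward; pixel columns grow to the right and rows downward; lengths in m; the calibration is good to about 2 mm. A picture is of the moment at which its call begins: read the wrist's pose just before it. camera_model takes no time and is no camera call; for the wrist camera it gives the pose at the moment of the call.
- env.sign_off(): hands the job in; it is judged then, once.
The state is a dict: "t": time; "qpos": joint angles; "qd": joint speeds; "tau": joint torques, N m; "tcp_pos": TCP position; "tool_rot": TCP orientation; "force": force on the tool from outside, world axes, zero at the start; "moment": the same for the moment, N m; "opening": opening from 0.0 (shut) to 1.0 (fully open); "grip_force": force on a finger pad.
Only numpy, scipy, OpenCV 4.12 (cv2) and the standard library are available. Lean on these libraries where they do the work, as an engineer would, in place of code of your own. Each camera call takes 0.05 s, during which the arm holds its last target. There are 200 camera calls.

## Working session

There is one attempt and no reset: what is moved stays moved. The work goes in short steps, Python scripts to look and compute and a shell command to move; the robot and the scene stay as the last step left them, time stands still between calls to the robot, and variables do not carry over. Pictures are saved under pics/ and viewed, at most 10 in all, crops included, and the job is handed in when it is done.

```bash
ls; mkdir -p pics
cat > h.py <<'E'
from workcell import env,get_image,camera_model
import numpy as np,cv2
def pts(name,d,m):
    R=np.array(m["rotation"]);v,u=np.mgrid[:420,:560]
    c=np.stack([(u-m["cx"])/m["fx"]*d,(v-m["cy"])/m["fy"]*d,d],-1)
    return c@R.T+np.array(m["eye"])
def look(name):
    m=camera_model(name);im,d=get_image(name);return im,d,pts(name,d,m)
E
python3 - <<'E'
from h import *
s=env.get_state();print(s["t"],s["tcp_pos"],s["tool_rot"])
a=[]
for n in("scene","side"):
    im,d,P=look(n);a.append(im);m=camera_model(n);print(n,m["eye"],np.round(m["rotation"],2).tolist(),m["fx"])
    np.savez("pics/"+n,im=im,d=d,P=P)
    cv2.imwrite(f"pics/{n}0.png",im)
E
```

```text
pics
0.0 [5.49399446e-01 7.84198899e-05 2.30491726e-01] [-3.13986267e+00 -2.22179079e-04  1.57078403e+00]Traceback (most recent call last):
  File "<stdin>", line 5, in <module>
  File "h.py", line 8, in look
    m=camera_model(name);im,d=get_image(name);return im,d,pts(name,d,m)
                                                          ~~~^^^^^^^^^^
  File "h.py", line 6, in pts
    return c@R.T+np.array(m["eye"])
           ~~~~~^~~~~~~~~~~~~~~~~~~
ValueError: operands could not be broadcast together with shapes (420,560) (3,)
```

`rotation` is a 3-vector, so I'll read it as roll/pitch/yaw like the other orientations and check that against the bench plane.

```bash
sed -i 's/R=np.array(m\["rotation"\])/R=Rot.from_euler("xyz",m["rotation"]).as_matrix()/; 2a from scipy.spatial.transform import Rotation as Rot' h.py
python3 - <<'E'
from h import *
for n in("scene","side"):
    im,d,P=look(n);m=camera_model(n);print(n,m["eye"],m["rotation"],m["fx"])
    z=P[...,2][d>0];h,e=np.histogram(z,bins=np.arange(-.1,.3,.005));i=h.argsort()[-4:];print(e[i],h[i])
    np.savez("pics/"+n,im=im,d=d,P=P)
    cv2.imwrite(f"pics/{n}0.png",im)
E
```

```text
scene [1.70598396 0.21371193 0.90726078] [-2.20729171  0.00980201  1.71165644] 523.8603191075418
[ 1.00000000e-02  5.00000000e-03  8.32667268e-17 -5.00000000e-03] [ 3432  6018 47798 53643]
side [ 0.24948587 -0.50390334  0.80627202] [-2.36968288 -0.01973943 -0.56243424] 479.9961761985123
[ 5.00000000e-03  1.05000000e-01 -5.00000000e-03  8.32667268e-17] [ 5777  8142 42252 71370]
```

View pics/scene0.png

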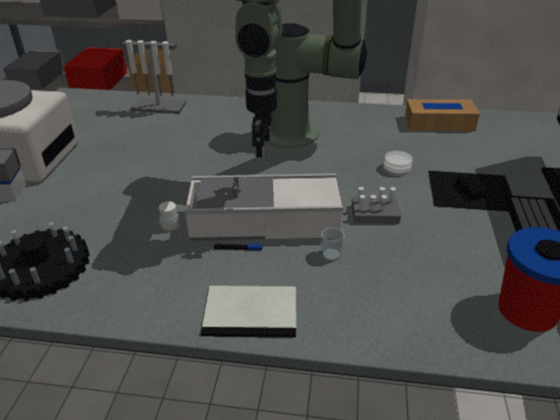

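View pics/side0.png

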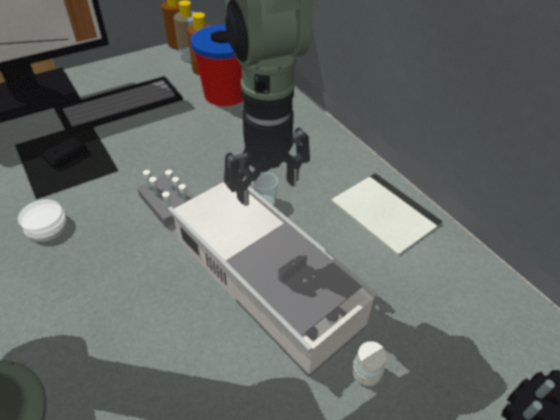

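The depth calibration is good, with the bench at z≈0. The scene view shows the chiller at about (190–342, 178–237), with the cover at its left (-y) end and the grip at (236, 185). The side view shows the grip at (298, 268) and the slightly open end of the tub at (330, 325).

Run:
```python
from h import *
for n,box in(("side",(170,180,380,375)),("scene",(180,170,350,245))):
    f=np.load(f"pics/{n}.npz");P,im,d=f["P"],f["im"],f["d"]
    x0,y0,x1,y1=box;M=np.zeros(d.shape,bool);M[y0:y1,x0:x1]=1;M&=d>0
    def rect(m,tag):
        q=P[m];r=cv2.minAreaRect((q[:,:2]*1000).astype(np.float32));print(n,tag,len(q),np.round(r[0],1),np.round(r[1],1),round(r[2],2),q.mean(0).round(4));return r
    top=M&(P[...,2]>.094)&(P[...,2]<.112)
    k=cv2.connectedComponentsWithStats(top.astype(np.uint8));i=1+k[2][1:,4].argmax();rect(k[1]==i,"top")
    dil=cv2.dilate((k[1]==i).astype(np.uint8),np.ones((9,9)))>0
    g=dil&M&(P[...,2]>.118)&(P[...,2]<.145);rect(g,"grip")
    g=M&(P[...,2]>.116)&(P[...,2]<.145)
    k2=cv2.connectedComponentsWithStats(g.astype(np.uint8))
    for j in range(1,k2[0]):
        if k2[2][j,4]>25:rect(k2[1]==j,str(k2[2][j]))
    gray=im.max(2);c=(k[1]==i)&(gray<130);rect(c,"cover")
```

```text
side top 14252 [539.6  -3.2] [169.  414.3] 9.38 [ 0.5368 -0.0277  0.1044]
side grip 323 [551.  -79.5] [59.8 13.3] 9.35 [ 0.5494 -0.0817  0.1329]
side [278 253  29  28 380] 380 [551.  -79.5] [59.8 13.3] 9.35 [ 0.549  -0.0822  0.1322]
side cover 6331 [540.1  -8.2] [168.3 403.5] 9.38 [ 0.5596 -0.1042  0.1064]
scene top 5432 [543.2  -2.4] [178.9 411.8] 9.2 [0.5478 0.0053 0.1034]
scene grip 92 [555.3 -77.3] [65.4 11.9] 8.74 [ 0.5631 -0.0754  0.1335]
scene [232 177   6  19  95] 95 [555.3 -77.3] [65.4 11.9] 8.74 [ 0.5636 -0.0752  0.133 ]
scene cover 3286 [543.8  -2.1] [178.6 411.8] 8.89 [ 0.5637 -0.0515  0.1053]
```

Chiller: centre (0.5405, -0.003), yaw 9.3°, +y axis = (-0.162, 0.987). Grip: (0.551, -0.0795), so the cover is about 26 mm open and has roughly 172 mm left to slide. I'll go above the grip, turned by 99.3° so the fingers close along chiller y.

```bash
python3 -m inch '[{"x":0.1,"y":-8,"z":-6,"rz":99.3},{"x":0.1,"y":-8,"z":-6,"rz":99.3},{"x":0.1,"y":-8,"z":-6,"rz":99.3},{"x":0.1,"y":-8,"z":-6,"rz":99.3},{"x":0.1,"y":-8,"z":-6,"rz":99.3},{"x":0.1,"y":-8,"z":-6,"rz":99.3},{"x":0.1,"y":-8,"z":-6,"rz":99.3},{"x":0.1,"y":-8,"z":-6,"rz":99.3},{"x":0.1,"y":-8,"z":-6,"rz":99.3},{"x":0.1,"y":-8,"z":-6,"rz":99.3}]'
python3 - <<'E'
from h import *
s=env.get_state();print(s["t"],s["tcp_pos"],s["tool_rot"],s["qpos"],s["force"])
im,d,P=look("wrist");cv2.imwrite("pics/w1.png",im)
m=(d>0)&(P[...,2]>.12)&(P[...,2]<.145)&(abs(P[...,0]-.551)<.06)&(abs(P[...,1]+.08)<.03)
q=P[m];print(len(q))
if len(q):print(cv2.minAreaRect((q[:,:2]*1000).astype(np.float32)))
E
```

```text
0.15 [5.49560846e-01 8.08381358e-05 2.30687655e-01] [-3.14028125e+00 -1.64334928e-04  1.57080419e+00] [-1.34174616e-01  3.26768323e-01 -1.93346162e-01  1.05200345e+00
 -1.25826059e-05  1.43661375e+00] [-0.1178913   0.29311661  0.35644367]
2009
((553.7706298828125, -77.03054809570312), (60.08113479614258, 13.32463264465332), 10.056401252746582)schema error: expected keys x, y, z, rx, ry, rz, claw
```

View pics/w1.png

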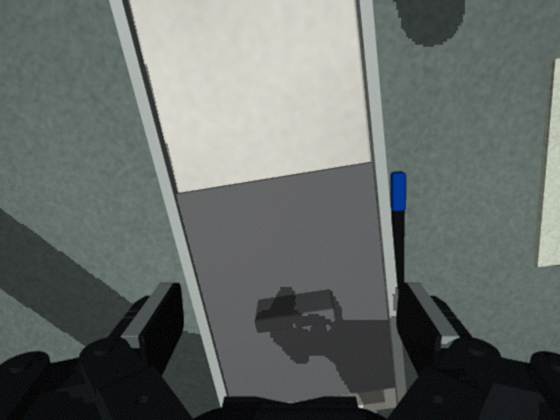

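The move was refused because every row needs all seven keys. The wrist view shows the grip at about (297, 310), which puts it near (0.553, -0.077). I'll aim for (0.5525, -0.078).

```bash
python3 -m inch '[{"x":0.1,"y":-2,"z":-1,"rx":0,"ry":0,"rz":10,"claw":6},{"x":0.2,"y":-4,"z":-2,"rx":0,"ry":0,"rz":20,"claw":6},{"x":0.3,"y":-6,"z":-3,"rx":0,"ry":0,"rz":30,"claw":6},{"x":0.3,"y":-7.8,"z":-4,"rx":0,"ry":0,"rz":40,"claw":6},{"x":0.3,"y":-7.8,"z":-5,"rx":0,"ry":0,"rz":50,"claw":6},{"x":0.3,"y":-7.8,"z":-6,"rx":0,"ry":0,"rz":60,"claw":6},{"x":0.3,"y":-7.8,"z":-6,"rx":0,"ry":0,"rz":70,"claw":6},{"x":0.3,"y":-7.8,"z":-6,"rx":0,"ry":0,"rz":80,"claw":6},{"x":0.3,"y":-7.8,"z":-6,"rx":0,"ry":0,"rz":90,"claw":6},{"x":0.3,"y":-7.8,"z":-6,"rx":0,"ry":0,"rz":99.3,"claw":6}]'
python3 -m inch '[{"x":0,"y":0,"z":0,"rx":0,"ry":0,"rz":0,"claw":6},{"x":0,"y":0,"z":0,"rx":0,"ry":0,"rz":0,"claw":6}]'
```

```text
t: 1.45
tcp_pos: [0.5528, -0.0779, 0.171]
tool_rot: [3.141, -0.001, -2.974]
force: [0.1, 0.6, -0.6]
opening: 0.704
grip_force: 0.0
t: 1.7
tcp_pos: [0.5529, -0.078, 0.1712]
tool_rot: [3.142, -0.0, -2.982]
force: [0.6, -0.5, 0.3]
opening: 0.696
grip_force: 0.0
```

```bash
python3 -m inch '[{"x":0,"y":0,"z":-2,"rx":0,"ry":0,"rz":0,"claw":6},{"x":0,"y":0,"z":-4,"rx":0,"ry":0,"rz":0,"claw":6},{"x":0,"y":0,"z":-5.6,"rx":0,"ry":0,"rz":0,"claw":6},{"x":0,"y":0,"z":-5.6,"rx":0,"ry":0,"rz":0,"claw":6},{"x":0,"y":0,"z":-5.6,"rx":0,"ry":0,"rz":0,"claw":0.8},{"x":0,"y":0,"z":-5.6,"rx":0,"ry":0,"rz":0,"claw":0.8},{"x":0,"y":0,"z":-5.6,"rx":0,"ry":0,"rz":0,"claw":0.8},{"x":0,"y":0,"z":-5.6,"rx":0,"ry":0,"rz":0,"claw":0.8},{"x":0,"y":0,"z":-5.6,"rx":0,"ry":0,"rz":0,"claw":0.8},{"x":0,"y":0,"z":-5.6,"rx":0,"ry":0,"rz":0,"claw":0.8}]'
```

```text
t: 2.95
tcp_pos: [0.5536, -0.0781, 0.1162]
tool_rot: [-3.141, 0.001, -2.979]
force: [-1.5, 0.7, 5.9]
opening: 0.123
grip_force: 59.3
```

The rib is gripped. Next I'll slide it along chiller +y, 15 cm first.

```bash
python3 -m inch '[{"x":-0.16,"y":0.99,"z":0,"rx":0,"ry":0,"rz":0,"claw":0.8},{"x":-0.4,"y":2.47,"z":0,"rx":0,"ry":0,"rz":0,"claw":0.8},{"x":-0.73,"y":4.44,"z":0,"rx":0,"ry":0,"rz":0,"claw":0.8},{"x":-1.05,"y":6.41,"z":0,"rx":0,"ry":0,"rz":0,"claw":0.8},{"x":-1.37,"y":8.39,"z":0,"rx":0,"ry":0,"rz":0,"claw":0.8},{"x":-1.7,"y":10.36,"z":0,"rx":0,"ry":0,"rz":0,"claw":0.8},{"x":-2.02,"y":12.34,"z":0,"rx":0,"ry":0,"rz":0,"claw":0.8},{"x":-2.26,"y":13.82,"z":0,"rx":0,"ry":0,"rz":0,"claw":0.8},{"x":-2.42,"y":14.8,"z":0,"rx":0,"ry":0,"rz":0,"claw":0.8},{"x":-2.42,"y":14.8,"z":0,"rx":0,"ry":0,"rz":0,"claw":0.8}]'
python3 -m inch '[{"x":-0.16,"y":0.99,"z":0,"rx":0,"ry":0,"rz":0,"claw":0.8},{"x":-0.24,"y":1.48,"z":0,"rx":0,"ry":0,"rz":0,"claw":0.8},{"x":-0.24,"y":1.48,"z":0,"rx":0,"ry":0,"rz":0,"claw":0.8}]'
```

```text
t: 4.2
tcp_pos: [0.5291, 0.071, 0.1162]
tool_rot: [3.141, 0.001, -2.978]
force: [-2.0, 1.2, 7.8]
opening: 0.124
grip_force: 59.7
t: 4.58
tcp_pos: [0.5267, 0.0852, 0.1161]
tool_rot: [3.142, 0.001, -2.979]
force: [-1.6, 0.9, 7.1]
opening: 0.126
grip_force: 59.7
```

```bash
python3 -m inch '[{"x":-0.08,"y":0.49,"z":0,"rx":0,"ry":0,"rz":0,"claw":0.8},{"x":-0.08,"y":0.49,"z":0,"rx":0,"ry":0,"rz":0,"claw":0.8}]'
python3 -m inch '[{"x":-0.05,"y":0.3,"z":0,"rx":0,"ry":0,"rz":0,"claw":0.8},{"x":-0.05,"y":0.3,"z":0,"rx":0,"ry":0,"rz":0,"claw":0.8}]'
```

```text
t: 4.82
tcp_pos: [0.526, 0.0899, 0.1162]
tool_rot: [-3.141, 0.001, -2.979]
force: [-2.0, -0.8, 7.2]
opening: 0.123
grip_force: 59.7
t: 5.08
tcp_pos: [0.5257, 0.0919, 0.1161]
tool_rot: [-3.139, 0.001, -2.98]
force: [-1.2, -3.2, 6.8]
opening: 0.126
grip_force: 59.7
```

```bash
python3 -m inch '[{"x":-0.05,"y":0.3,"z":0,"rx":0,"ry":0,"rz":0,"claw":0.8},{"x":-0.05,"y":0.3,"z":0,"rx":0,"ry":0,"rz":0,"claw":0.8}]'
```

```text
t: 5.32
tcp_pos: [0.5256, 0.0919, 0.1162]
tool_rot: [-3.132, 0.001, -2.981]
force: [-0.3, -12.7, 5.0]
opening: 0.122
grip_force: 59.8
```

The stop is reached: no more travel, and -12.7 N of reaction. I'll release, rise and go above the tub to look.

```bash
python3 -m inch '[{"x":0,"y":0,"z":0,"rx":0,"ry":0,"rz":0,"claw":5},{"x":0,"y":0,"z":0,"rx":0,"ry":0,"rz":0,"claw":5},{"x":0,"y":0,"z":0,"rx":0,"ry":0,"rz":0,"claw":5},{"x":0,"y":0,"z":3,"rx":0,"ry":0,"rz":0,"claw":5},{"x":0,"y":0,"z":7,"rx":0,"ry":0,"rz":0,"claw":5},{"x":0.5,"y":-3,"z":11,"rx":0,"ry":0,"rz":0,"claw":5},{"x":1.4,"y":-8,"z":14,"rx":0,"ry":0,"rz":0,"claw":5},{"x":2.4,"y":-13,"z":15,"rx":0,"ry":0,"rz":0,"claw":5},{"x":3.2,"y":-18,"z":15,"rx":0,"ry":0,"rz":0,"claw":5},{"x":3.4,"y":-19.5,"z":15,"rx":0,"ry":0,"rz":0,"claw":5}]'
python3 -m inch '[{"x":0,"y":0,"z":0,"rx":0,"ry":0,"rz":0,"claw":4},{"x":0,"y":0,"z":0,"rx":0,"ry":0,"rz":0,"claw":4},{"x":0,"y":0,"z":0,"rx":0,"ry":0,"rz":0,"claw":4}]'
python3 - <<'E'
from h import *
a=[]
for n in("wrist","scene","side"):
    im,d,P=look(n);np.savez("pics/"+n+"2",im=im,d=d,P=P)
    if n=="wrist":cv2.imwrite("pics/w2.png",im)
    m=(d>0)&(P[...,2]>.065)&(P[...,2]<.096)
    # chiller frame
    c,s=np.cos(np.radians(9.3)),np.sin(np.radians(9.3));X=P[...,0]-.5415;Y=P[...,1]+.003
    u=c*X+s*Y;v=-s*X+c*Y
    m&=(abs(u)<.055)&(v>-.185)&(v<-.015)
    k=cv2.connectedComponentsWithStats(m.astype(np.uint8))
    for j in range(1,k[0]):
        if k[2][j,4]>40:
            q=P[k[1]==j];t=q[q[:,2]>.084]
            if len(t)>20:print(n,k[2][j],cv2.minAreaRect((t[:,:2]*1000).astype(np.float32)),np.percentile(t[:,2],95).round(4), v[k[1]==j].mean())
E
```

```text
t: 6.58
tcp_pos: [0.5589, -0.1017, 0.2651]
tool_rot: [-3.141, 0.0, -2.982]
force: [0.5, -0.2, -0.2]
opening: 0.586
grip_force: 0.0
t: 6.95
tcp_pos: [0.5585, -0.0978, 0.2653]
tool_rot: [3.141, -0.0, -2.977]
force: [0.3, 0.3, -0.9]
opening: 0.47
grip_force: 0.0
wrist [ 227  136   20   95 1350] ((560.9135131835938, -145.9440460205078), (83.10917663574219, 10.444159507751465), 10.370919227600098) 0.0908 -0.14298289582381513
wrist [ 318  139   16   95 1228] ((550.6467895507812, -66.20918273925781), (83.37098693847656, 10.199264526367188), 9.738073348999023) 0.0908 -0.06473423894060883
scene [208 189   6  20  93] ((564.161865234375, -145.21951293945312), (86.37214660644531, 9.762924194335938), 10.583099365234375) 0.0928 -0.14308980843424013
scene [238 189   5  19  82] ((552.2203979492188, -66.1972427368164), (86.99176788330078, 9.879802703857422), 8.900408744812012) 0.0929 -0.06328856379440528
side [268 262  37  35 469] ((548.2764282226562, -68.16121673583984), (84.18829345703125, 11.897151947021484), 9.125677108764648) 0.0924 -0.06755382136151646
side [297 290  37  38 476] ((557.931640625, -148.0006866455078), (83.61611938476562, 10.904415130615234), 9.956884384155273) 0.0922 -0.1476770076920851
```

View pics/w2.png

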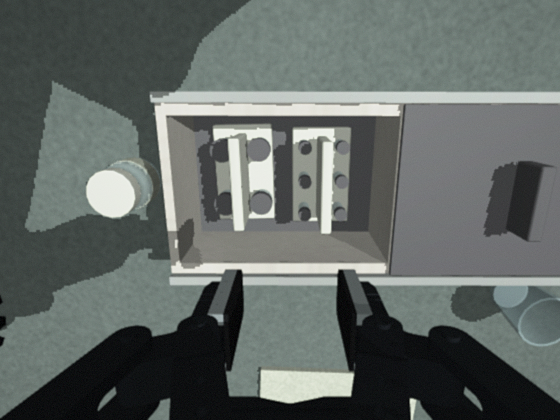

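The cover is fully open. The six-tube carrier is the right-hand one, nearer the housing, with its plate at (326, 185) → (0.5507, -0.0665). The four-vial carrier is on the left, with its plate at (237, 183). I'll align with the right one and go down.

```bash
python3 -m inch '[{"x":-0.4,"y":1.5,"z":0,"rx":0,"ry":0,"rz":0.4,"claw":4},{"x":-0.8,"y":3.1,"z":-4,"rx":0,"ry":0,"rz":0.4,"claw":4},{"x":-0.8,"y":3.1,"z":-8,"rx":0,"ry":0,"rz":0.4,"claw":4},{"x":-0.8,"y":3.1,"z":-12,"rx":0,"ry":0,"rz":0.4,"claw":4},{"x":-0.8,"y":3.1,"z":-15,"rx":0,"ry":0,"rz":0.4,"claw":4},{"x":-0.8,"y":3.1,"z":-15,"rx":0,"ry":0,"rz":0.4,"claw":4},{"x":-0.8,"y":3.1,"z":-15,"rx":0,"ry":0,"rz":0.4,"claw":4}]'
python3 -m inch '[{"x":0,"y":0,"z":-2,"rx":0,"ry":0,"rz":0,"claw":4},{"x":0,"y":0,"z":-4,"rx":0,"ry":0,"rz":0,"claw":4},{"x":0,"y":0,"z":-5.2,"rx":0,"ry":0,"rz":0,"claw":4},{"x":0,"y":0,"z":-5.2,"rx":0,"ry":0,"rz":0,"claw":4},{"x":0,"y":0,"z":-5.2,"rx":0,"ry":0,"rz":0,"claw":4}]'
```

```text
t: 7.98
tcp_pos: [0.5513, -0.068, 0.1165]
tool_rot: [-3.141, 0.001, -2.972]
force: [1.1, -0.4, 0.3]
opening: 0.468
grip_force: 0.0
t: 8.6
tcp_pos: [0.5514, -0.0685, 0.0643]
tool_rot: [-3.141, 0.001, -2.972]
force: [0.1, 0.4, 0.8]
opening: 0.464
grip_force: 0.0
```

```bash
python3 -m inch '[{"x":0,"y":0.2,"z":-0.1,"rx":0,"ry":0,"rz":0,"claw":4},{"x":0,"y":0.2,"z":-0.1,"rx":0,"ry":0,"rz":0,"claw":2},{"x":0,"y":0.2,"z":-0.1,"rx":0,"ry":0,"rz":0,"claw":2},{"x":0,"y":0.2,"z":-0.1,"rx":0,"ry":0,"rz":0,"claw":0.5},{"x":0,"y":0.2,"z":-0.1,"rx":0,"ry":0,"rz":0,"claw":0.5},{"x":0,"y":0.2,"z":-0.1,"rx":0,"ry":0,"rz":0,"claw":0.5},{"x":0,"y":0.2,"z":-0.1,"rx":0,"ry":0,"rz":0,"claw":0.5},{"x":0,"y":0.2,"z":-0.1,"rx":0,"ry":0,"rz":0,"claw":0.5}]'
python3 -m inch '[{"x":0,"y":0,"z":0.5,"rx":0,"ry":0,"rz":0,"claw":0.5},{"x":0,"y":0,"z":1,"rx":0,"ry":0,"rz":0,"claw":0.5},{"x":0,"y":0,"z":2,"rx":0,"ry":0,"rz":0,"claw":0.5},{"x":0,"y":0,"z":2,"rx":0,"ry":0,"rz":0,"claw":0.5}]'
```

```text
t: 9.6
tcp_pos: [0.5507, -0.0661, 0.0625]
tool_rot: [3.141, 0.0, -2.972]
force: [-0.8, 1.4, 4.7]
opening: 0.108
grip_force: 59.3
t: 10.1
tcp_pos: [0.5514, -0.0666, 0.0833]
tool_rot: [-3.141, 0.002, -2.972]
force: [0.8, -0.7, -2.1]
opening: 0.104
grip_force: 58.6
```

The carrier is held, with about 2 N of load. I'll lift it straight up, then shift it over the tub's centre.

```bash
python3 -m inch '[{"x":0,"y":0,"z":1,"rx":0,"ry":0,"rz":0,"claw":0.5},{"x":0,"y":0,"z":3,"rx":0,"ry":0,"rz":0,"claw":0.5},{"x":0,"y":0,"z":5,"rx":0,"ry":0,"rz":0,"claw":0.5},{"x":0,"y":0,"z":7,"rx":0,"ry":0,"rz":0,"claw":0.5},{"x":0,"y":0,"z":9,"rx":0,"ry":0,"rz":0,"claw":0.5},{"x":0,"y":0,"z":11,"rx":0,"ry":0,"rz":0,"claw":0.5},{"x":0,"y":0,"z":13,"rx":0,"ry":0,"rz":0,"claw":0.5},{"x":0.15,"y":-0.9,"z":14.5,"rx":0,"ry":0,"rz":0,"claw":0.5},{"x":0.4,"y":-2.5,"z":15,"rx":0,"ry":0,"rz":0,"claw":0.5},{"x":0.6,"y":-3.6,"z":15,"rx":0,"ry":0,"rz":0,"claw":0.5}]'
python3 -m inch '[{"x":0,"y":0,"z":0,"rx":0,"ry":0,"rz":0,"claw":0.5},{"x":0,"y":0,"z":0,"rx":0,"ry":0,"rz":0,"claw":0.5},{"x":0,"y":0,"z":0,"rx":0,"ry":0,"rz":0,"claw":0.5},{"x":0,"y":0,"z":0,"rx":0,"ry":0,"rz":0,"claw":0.5}]'
python3 - <<'E'
from h import *
s=env.get_state();print(np.abs(s["qd"]).max())
a=[]
for n,b in(("scene",(130,130,370,260)),("side",(160,100,400,380))):
    im,d,P=look(n);x0,y0,x1,y1=b;c=im[y0:y1,x0:x1];a.append(cv2.resize(c,None,fx=400/c.shape[1],fy=400/c.shape[1]))
    # carrier: white base points
    m=(d>0)&(P[...,2]>.155)&(P[...,2]<.20)&(abs(P[...,0]-.557)<.06)&(abs(P[...,1]+.103)<.06)
    q=P[m];print(n,len(q),np.percentile(q[:,2],[0,2,5]).round(4))
    f=np.load(f"pics/{n}2.npz")["P"];X=P[...,0]-.5415;Y=P[...,1]+.003
    u=.9869*X+.1616*Y;v=-.1616*X+.9869*Y
    g=(d>0)&(P[...,2]>.118)&(P[...,2]<.142)&(abs(u)<.04)&(v>.06)&(v<.13);print("grip v",v[g].mean())
h=max(i.shape[0] for i in a)
cv2.imwrite("pics/f.png",np.hstack([cv2.copyMakeBorder(i,0,h-i.shape[0],0,0,0) for i in a]))
E
```

```text
t: 11.35
tcp_pos: [0.5569, -0.1038, 0.2323]
tool_rot: [-3.141, 0.0, -2.973]
force: [-0.1, 0.3, -2.0]
opening: 0.108
grip_force: 58.6
t: 11.85
tcp_pos: [0.5565, -0.1019, 0.2321]
tool_rot: [3.141, -0.0, -2.972]
force: [-0.8, -0.0, -2.4]
opening: 0.103
grip_force: 58.5
0.0027615167420557986
scene 313 [0.1815 0.1832 0.1843]
grip v 0.09516475434512761
side 998 [0.1809 0.1847 0.1861]
grip v 0.09176571050052965
```

View pics/f.png

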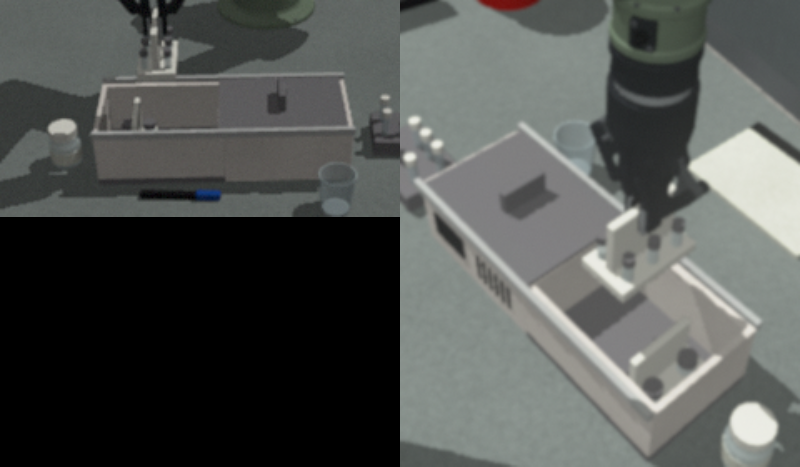

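The six-tube carrier hangs level above the open tub in both views: (158, 55) in the left crop and (640, 260) in the right. Its underside is about 18 cm above the bench, 8 cm over the rim. The grip is at v≈0.094 against 0.095 expected, so the cover is at its stop. The four-vial carrier is still in the tub at (665, 360).

```bash
python3 -c "
from workcell import env
print(env.sign_off())"
```

```text
the job is handed in; nothing more can be done
None
```

I slid the cover open to its stop and handed the job in at about 12 s, with the six-tube carrier held level and still about 8 cm above the rim of the open tub; the four-vial carrier is still in the tub and I saw nothing else disturbed.

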